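# Sweep the loose bottle caps into the catch tray

### The job

Sweep the three loose grey bottle caps off the bench into the open-fronted metal catch tray, pushing them gently along the worktop with the fingertips and over the tray's lip until each lies flat and wholly inside. Do not pinch a cap, lift it off the surface or drop it in over the walls, and leave the cup, the tape and everything else where they stand.

Things in the scene. Friction and masses are not known exactly. Their poses are not given: they have to be found in the camera images.
- tray: dark three-sided metal catch tray screwed to the worktop at the right. Origin: centre of its underside; x from open front to back wall, y across, z up. Floor x -60 to 60, y -83 to 83 mm, 1.5 mm thick; a ramp up to it spans x -76 to -60. Side and back walls 3 mm thick, 26 high: clear inside 160 wide, ends at x 57. Front (-x) all open. Screw ears 4 mm high jut 17 mm sideways
- cap_0: grey ribbed plastic screw cap for a bottle, lying loose and flat (top up) on the worktop: a disc 30 mm across and 16 mm high; origin at the centre of its underside, z up
- cap_1: grey ribbed plastic screw cap for a bottle, lying loose and flat (top up) on the worktop: a disc 30 mm across and 16 mm high; origin at the centre of its underside, z up
- cap_2: grey ribbed plastic screw cap for a bottle, lying loose and flat (top up) on the worktop: a disc 30 mm across and 16 mm high; origin at the centre of its underside, z up
- waste_cup: small open translucent plastic cup standing upright among the caps, 36 mm across, 34 mm high; a bystander; origin at the centre of its underside
- tape_roll: flat roll of masking tape lying by the front edge of the worktop, 66 mm across, 18 mm high; a bystander; origin at the centre of its underside
- bench_timer: white bench timer standing on edge behind the work, 21x62x54 mm; a bystander; origin at the centre of its underside
- reagent_d: brown bottle with white cap standing behind the work, 44 mm across, 90 mm high; a bystander; origin at the centre of its underside
- reagent_c: largest white bottle with red cap, standing to the right of the tray, 55 mm across, 125 mm high; a bystander; origin at the centre of its underside
- reagent_a: white bottle with blue cap, standing to the right of the tray, 48 mm across, 105 mm high; a bystander; origin at the centre of its underside
- slide_box: blue lidded box lying near the right front of the worktop, 57x87x32 mm; a bystander; origin at the centre of its underside

How it is judged:
By the outcome, as a careful person would: the job done as asked, in the order asked, and still so for the second after the job is handed in, with the robot touching nothing.
It also fails if it takes over 61 s, if anything falls off the work surface, if the arm or the gripper's body presses on something with over 40 N, if the wrist force passes 120 N, or if a joint passes its speed limit or range.

### The arm

A 6-joint arm with a two-finger parallel gripper is mounted at the origin on a cart in front of the work surface, level with it; the furniture and walls round the work are solid. World frame = base frame: x ahead of the robot, y to its left, z up, the work surface at z = 0. Lengths are in m, angles in rad, forces in N, time in s.
With the tool pointing down it reaches from about 0.25 to 0.775 m from the base axis. Payload 4 kg.
Tool frame: the origin (TCP) lies midway between the tips of the shut fingers; the grasp point (between the pads) lies 19 mm behind it (arm.tcp_to_grasp is the distance from the TCP to the grasp point, in m); y points along the fingers, x is the direction in which the jaws open and shut, and the axes are right-handed (so a half turn about y gives the same grasp; the last joint's range is limited). The gripper opens to 94 mm and grips with 3 to 60 N. Pads are 16 mm wide; open, the fingers measure 119 mm over their backs; the gripper's body (75 mm by 177 mm) begins 78 mm behind the grasp point.
Start: joints at [1.185, 0.087, 1.371, -0, 1.684, -0.103], TCP at [0.153, 0.528, 0.206] pointing down, gripper open.
Joint ranges: [-3.1, 3.1], [-0.76, 2.03], [0.27, 2.55], [-1.08, 4.22], [0.17, 2.65], [-2.57, 2.57]. Speed limits (rad/s): [2.79, 2.79, 3.14, 3.14, 3.14, 3.14].

### API

Orientations are given as a unit quaternion [w, x, y, z].
In Python, from plant import monitor, eyes, arm gives the robot as it stands. The module is installed in compiled form; this text tells all that it offers.
- The arm moves only by the shell command python3 -m inch 'ROWS' [FORCE]. ROWS is JSON, one flat list of numbers, 5 for each row, row after row: the finger opening in mm, from 0 to 94, then the shift along the tool's x, y, z in mm, then the turn about the tool's y in degrees. A call has 1 to 5 rows; each row shifts and turns the commanded pose from where the row before left it, along the tool's axes as they then stand; what a row does not reach is not made up. A row lasts 1/10 s, in which the tool goes at most 50 mm and 8.59 degrees, less where a joint would pass 70% of its speed; a pose out of reach is approached as far as the arm can. A call with a gripper value outside its range is refused whole. The fingers move at their own pace and stop on an object; FORCE is the grip in N (left out, the last holds). Time passes only in rows, so rows that do not move let the fingers close. It gives the time, the measured TCP pose, the force and the opening at its end, in the units of the state.
- monitor.sense(): the state, without advancing time (a new reading comes with each control period).
- eyes.camera(name): name is "scene" or "top" or "wrist"; returns a dict with "image" (384x512x3 uint8, blue, green, red), "K" (3x3 intrinsics, pixels), "extrinsics" (4x4, takes a point from camera to world coordinates). Camera axes: x right, y down, z forward; pixel columns grow to the right and rows downward; lengths in m; the calibration is good to about 2 mm. The wrist camera is an equidistant fisheye: a pixel r from the principal point sees the ray r / f radians off the axis. A picture is of the moment at which its call begins. There is no depth.
- arm.job_done(): hands the job in, once; it reports no verdict.
The state is a dict: "time": time; "joint_positions": joint angles; "qd": joint speeds; "joint_efforts": joint torques, N m; "tcp_pos": TCP position; "eef_rot": TCP orientation; "ft_force": force on the tool from outside, world axes, zero at the start; "torque": the same for the moment, N m; "width": opening from 0.0 (shut) to 1.0 (fully open).
Only numpy, scipy, OpenCV 4.12 (cv2) and the standard library are available. Lean on these libraries where they do the work, as an engineer would, in place of code of your own. Each camera call takes 0.05 s, during which the arm holds its last target.

## Working session

There is one attempt and no reset: what is moved stays moved. The work goes in short steps, Python scripts to look and compute and a shell command to move; the robot and the scene stay as the last step left them, time stands still between calls to the robot, and variables do not carry over. Pictures are saved under pics/ and viewed, and the job is handed in when it is done.

```bash
mkdir -p pics; python3 - <<'E'
from plant import monitor, eyes, arm
import cv2
s=monitor.sense(); print({k:s[k] for k in s})
for n in ("scene","top","wrist"):
    c=eyes.camera(n); cv2.imwrite(f"pics/{n}0.png",c["image"]); print(n,c["K"],c["extrinsics"])
E
```

```text
{'time': 0.0, 'joint_positions': array([ 1.18491072e+00,  8.79194521e-02,  1.37222767e+00, -5.79247755e-06,
        1.68355653e+00, -1.03132295e-01]), 'qd': array([ 0.0012836 , -0.00076181,  0.00078973, -0.00102715,  0.00067713,
       -0.00173435]), 'joint_efforts': array([-9.72524831e-04, -3.40171051e+01, -3.02430403e+01,  7.15825777e-02,
        3.28325015e-02, -1.77363090e-04]), 'tcp_pos': array([0.15327353, 0.52766018, 0.20433707]), 'eef_rot': array([-0.56507834,  0.56585042,  0.42391922, -0.42519674]), 'ft_force': array([ 0.20927313, -0.46126141, -0.67685491]), 'torque': array([ 0.01321303, -0.02773645, -0.01340419]), 'width': 1.0016887975042843}
scene [[432.18038301   0.         256.8961863 ]
 [  0.         432.18038301 186.64133734]
 [  0.           0.           1.        ]] [[-0.68054526 -0.35536574  0.64075997 -0.05337987]
 [-0.7324378   0.3536083  -0.58180413  0.39995396]
 [-0.01982478 -0.86526086 -0.50092975  0.52964234]
 [ 0.          0.          0.          1.        ]]
top [[442.02575812   0.         255.28703622]
 [  0.         442.02575812 191.1682958 ]
 [  0.           0.           1.        ]] [[ 0.00853407 -0.98556211  0.16909908  0.36236206]
 [-0.99980646 -0.01140754 -0.01602863 -0.11488161]
 [ 0.01772622 -0.16892956 -0.98546871  1.2760053 ]
 [ 0.          0.          0.          1.        ]]
wrist [[297.31863964   0.         256.83165989]
 [  0.         297.31863964 192.65115383]
 [  0.           0.           1.        ]] [[ 0.27885844  0.92750106  0.24895735  0.08095868]
 [ 0.96032949 -0.26870589 -0.07459504  0.54952084]
 [-0.00229067  0.25988254 -0.96563752  0.38453093]
 [ 0.          0.          0.          1.        ]]
```

View pics/top0.png

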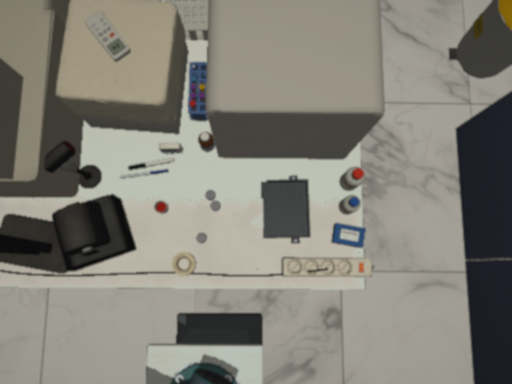

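View pics/scene0.png

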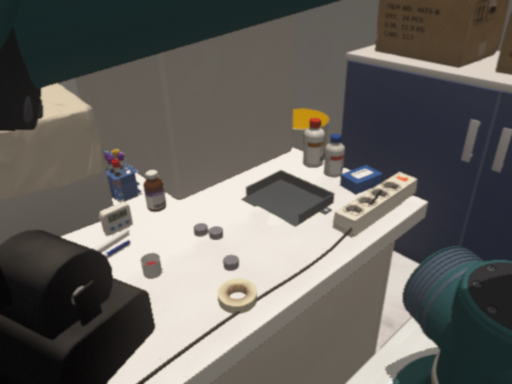

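```bash
cat > h.py <<'E'
import numpy as np, cv2
from plant import monitor, eyes, arm
def ray(c,u,v):
    K=np.array(c["K"]);T=np.array(c["extrinsics"])
    d=T[:3,:3]@np.linalg.solve(K,[u,v,1.]);return T[:3,3],d
def atz(c,u,v,z):
    o,d=ray(c,u,v);return o+d*(z-o[2])/d[2]
def proj(c,p):
    K=np.array(c["K"]);T=np.array(c["extrinsics"])
    q=T[:3,:3].T@(np.asarray(p,float)-T[:3,3]);q=K@q;return q[:2]/q[2]
E
python3 - <<'E'
import cv2
a=cv2.imread('pics/top0.png')[125:285,110:370]
cv2.imwrite('pics/top0c.png',cv2.resize(a,None,fx=3,fy=3,interpolation=cv2.INTER_CUBIC))
a=cv2.imread('pics/scene0.png')[140:320,90:350]
cv2.imwrite('pics/scene0c.png',cv2.resize(a,None,fx=3,fy=3,interpolation=cv2.INTER_CUBIC))
E
```

```text
(no output)
```

View pics/top0c.png

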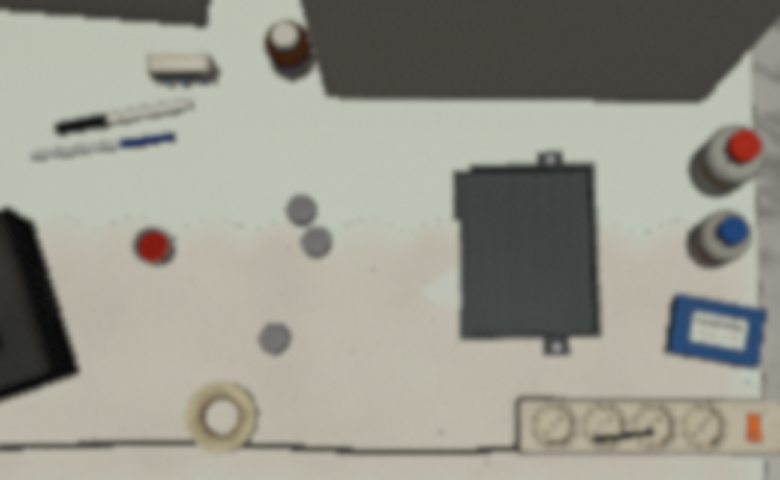

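View pics/scene0c.png

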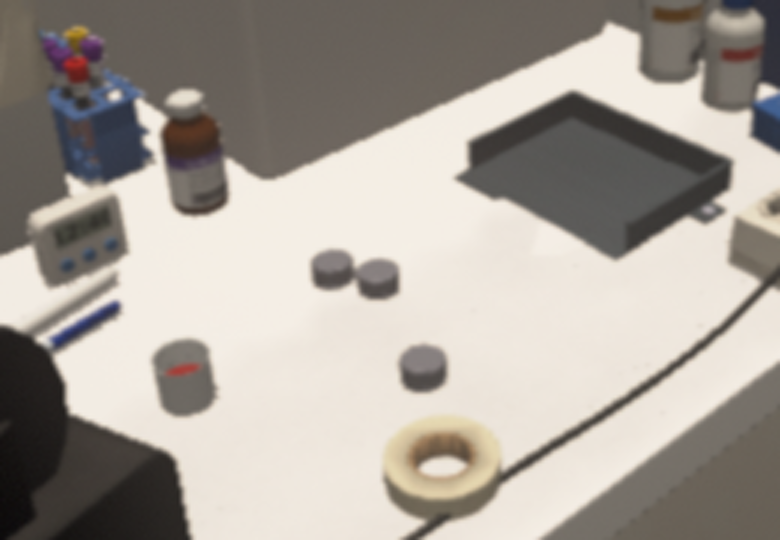

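View pics/wrist0.png

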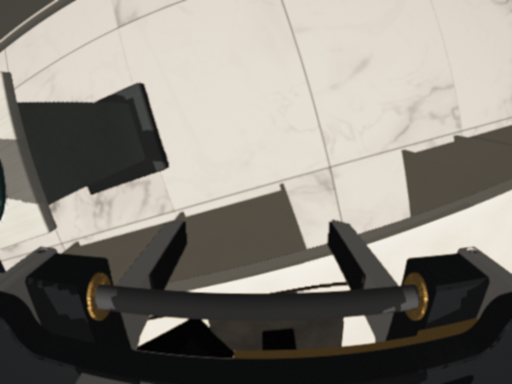

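```bash
python3 - <<'E'
from h import *
t=eyes.camera("top");s=eyes.camera("scene")
f=lambda u,v:(110+(u+.5)/3-.5,125+(v+.5)/3-.5)
g=lambda u,v:(90+(u+.5)/3-.5,140+(v+.5)/3-.5)
P=lambda n,c,uv,z:print(n,np.round(atz(c,*uv,z)*1000,1))
for n,u,v,z in [("A",301,210,.016),("B",316,242,.016),("C",275,338,.016),("cup",154,246,.02),("tape",222,416,.018),
 ("tray wallback-top far",593,163,.026),("back near",600,335,.026),("fr far",455,170,.0),("fr near",462,338,.0),("wall start far",470,165,.026),("earfar",550,158,.004),("earnear",557,346,.004),("timer",182,66,.054),("brown",286,36,.09),("boxL",328,97,0),("boxR",705,100,0),("slidebox",716,330,.032),("black",75,370,0),("blacktop",10,210,.1)]: P(n,t,f(u,v),z)
for n,u,v,z in [("A",332,258,.016),("B",378,268,.016),("C",423,356,.016),("cup",183,352,.034),("tape",443,450,.018),("ramp far",457,178,0),("ramp near",615,258,0),("back far",573,93,.026),("back near",731,160,.026)]: P("s "+n,s,g(u,v),z)
E
```

```text
A [566.8  -4.9  16. ]
B [536. -20.  16.]
C [444.   16.5  16. ]
cup [529.9 133.5  20. ]
tape [370.8  63.6  18. ]
tray wallback-top far [ 614.3 -285.3   26. ]
back near [ 449.1 -290.    26. ]
fr far [ 610.9 -153.2    0. ]
fr near [ 446.8 -160.9    0. ]
wall start far [ 610.9 -166.8   26. ]
earfar [ 623.2 -246.1    4. ]
earnear [ 439.8 -251.7    4. ]
timer [697.7 108.   54. ]
brown [717.7   6.7  90. ]
boxL [682.8 -27.2   0. ]
boxR [ 684.6 -401.     0. ]
slidebox [ 454.5 -398.5   32. ]
black [412.9 207.1   0. ]
blacktop [550.2 247.4 100. ]
s A [568.3  -4.6  16. ]
s B [536.8 -19.9  16. ]
s C [444.2  17.7  16. ]
s cup [530.4 132.1  34. ]
s tape [371.7  63.6  18. ]
s ramp far [ 606.5 -151.3    0. ]
s ramp near [ 447.4 -159.9    0. ]
s back far [ 607.2 -280.6   26. ]
s back near [ 448.3 -287.7   26. ]
```

```bash
python3 - <<'E'
from h import *
from scipy.spatial.transform import Rotation as R
s=monitor.sense();q=s["eef_rot"];M=R.from_quat([q[1],q[2],q[3],q[0]]).as_matrix();print(M.round(3),s["tcp_pos"],s["time"])
for tgt in (0,180): 
  print("tool x heading",np.degrees(np.arctan2(M[1,0],M[0,0])))
E
```

```text
[[ 0.279 -0.    -0.96 ]
 [ 0.96  -0.001  0.279]
 [-0.001 -1.     0.   ]] [0.15337775 0.52792352 0.20493675] 0.25
tool x heading 73.79824686468336
tool x heading 73.79824686468336
```

```bash
python3 - <<'E'
import cv2,numpy as np
a=cv2.imread('pics/scene0.png')[60:384,0:200]
b=cv2.imread('pics/top0.png')[120:300,0:180]
a=cv2.convertScaleAbs(cv2.resize(a,None,fx=1.8,fy=1.8),alpha=2,beta=20);b=cv2.convertScaleAbs(cv2.resize(b,None,fx=2.4,fy=2.4),alpha=2,beta=20)
o=np.zeros((600,800,3),np.uint8);o[:a.shape[0],:a.shape[1]]=a[:600];o[:b.shape[0],362:362+b.shape[1]]=b[:,:438]
cv2.imwrite('pics/left.png',o)
from h import *
t=eyes.camera("top")
for uv in [(70,270),(135,245),(125,195),(55,210)]:
  print(uv,[np.round(atz(t,*uv,z)*1000) for z in (0,.1,.2)])
E
```

```text
(70, 270) [array([350., 385.,   0.]), array([351., 346., 100.]), array([352., 307., 200.])]
(135, 245) [array([421., 207.,   0.]), array([417., 181., 100.]), array([412., 156., 200.])]
(125, 195) [array([566., 243.,   0.]), array([550., 215., 100.]), array([534., 187., 200.])]
(55, 210) [array([520., 442.,   0.]), array([507., 398., 100.]), array([495., 354., 200.])]
```

View pics/left.png

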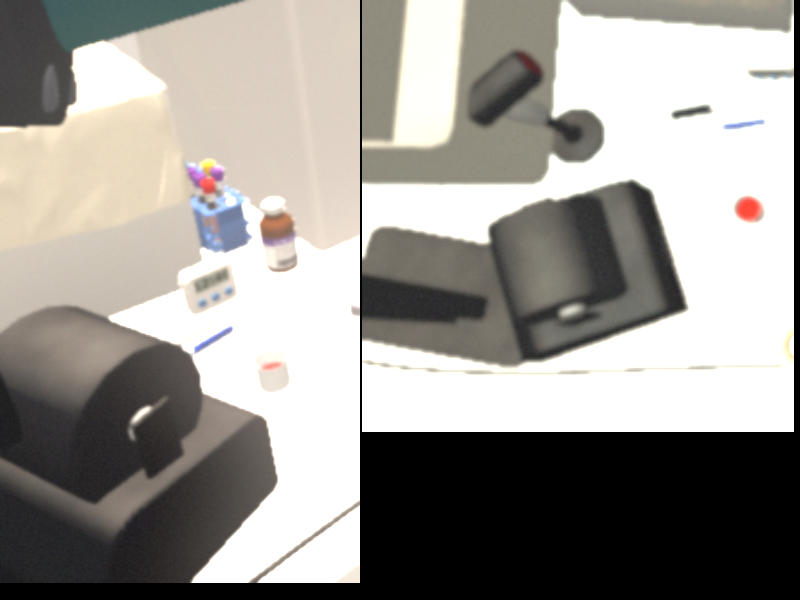

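```bash
python3 -m inch '[10,0,-30,0,0, 10,0,-45,0,0, 10,0,-45,0,0, 10,-26,0,-26,0, 10,-26,0,-26,0]'; python3 -m inch '[10,-26,0,-26,0, 10,-26,0,-26,0, 10,-26,0,-26,0, 10,-26,0,-26,0, 10,-26,0,-26,0]';python3 -m inch '[10,-26,0,-26,0, 10,-26,0,-26,0, 10,-26,0,-26,0, 10,0,0,0,0, 10,0,0,0,0]'
```

```text
time: 0.8
tcp_pos: [0.1894, 0.4641, 0.3275]
eef_rot: [0.566, -0.564, -0.426, 0.424]
ft_force: [0.9, -0.3, -0.6]
width: 0.61
time: 1.3
tcp_pos: [0.2778, 0.3012, 0.3256]
eef_rot: [-0.565, 0.565, 0.425, -0.424]
ft_force: [0.6, -0.8, -0.5]
width: 0.183
time: 1.8
tcp_pos: [0.3307, 0.2056, 0.3255]
eef_rot: [0.566, -0.566, -0.424, 0.424]
ft_force: [-0.6, 0.3, -0.2]
width: 0.109
```

```bash
python3 -m inch '[10,0,0,0,8.2, 10,0,0,0,8.2, 10,0,0,0,8.2, 10,0,0,0,8.2, 10,0,0,0,8.2]'; python3 -m inch '[10,0,0,0,8.2, 10,0,0,0,8.2, 10,0,0,0,8.2, 10,0,0,0,8.2, 10,0,0,0,0]';python3 - <<'E'
from h import *
from scipy.spatial.transform import Rotation as R
s=monitor.sense();q=s["eef_rot"];M=R.from_quat([q[1],q[2],q[3],q[0]]).as_matrix();print(M.round(3),s["tcp_pos"],s["joint_positions"])
c=eyes.camera("wrist");cv2.imwrite("pics/w1.png",c["image"])
E
```

```text
time: 2.3
tcp_pos: [0.3298, 0.2074, 0.3255]
eef_rot: [0.679, -0.678, -0.199, 0.199]
ft_force: [-0.3, 0.9, -0.1]
width: 0.107
time: 2.8
tcp_pos: [0.3299, 0.2072, 0.3255]
eef_rot: [0.707, -0.707, -0.001, 0.001]
ft_force: [-0.3, 0.2, -0.3]
width: 0.106
[[ 1.    -0.    -0.003]
 [ 0.003  0.001  1.   ]
 [-0.    -1.     0.001]] [0.32990825 0.20721839 0.32551605] [ 4.14546137e-01 -2.62340154e-01  1.45703603e+00  5.77013664e-04
  1.94684363e+00  4.11623290e-01]
```

View pics/w1.png

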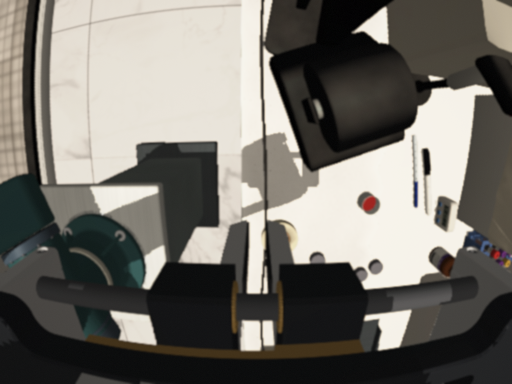

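```bash
python3 -m inch '[10,30,0,-20,0, 10,30,0,-20,0, 10,30,0,-20,0, 10,30,0,-20,0, 10,30,0,-20,0]'; python3 -m inch '[10,30,0,-20,0, 10,30,0,-20,0, 10,29,0,-22,0, 10,0,40,0,0, 10,0,40,0,0]';python3 -m inch '[10,0,40,0,0, 10,0,40,0,0, 10,0,40,0,0, 10,0,30,0,0, 10,0,0,0,0]'; python3 - <<'E'
from h import *
for n in("scene","wrist","top"):
  c=eyes.camera(n);cv2.imwrite(f"pics/{n}2.png",c["image"])
print(monitor.sense()["tcp_pos"],monitor.sense()["width"])
a=cv2.imread('pics/scene2.png')[140:320,90:350];b=cv2.imread('pics/top2.png')[125:285,110:370]
r=lambda a:cv2.resize(a,(400,int(400*a.shape[0]/a.shape[1])),interpolation=cv2.INTER_CUBIC)
A=r(a);B=r(b);o=np.zeros((300,800,3),np.uint8);o[:A.shape[0],:400]=A;o[:B.shape[0],400:]=B
cv2.imwrite("pics/c2.png",np.vstack([o,np.hstack([cv2.resize(cv2.imread('pics/wrist2.png'),(400,300)),np.zeros((300,400,3),np.uint8)])]))
E
```

```text
time: 3.35
tcp_pos: [0.4816, 0.1059, 0.3254]
eef_rot: [0.707, -0.707, -0.002, 0.002]
ft_force: [0.9, 0.5, 0.8]
width: 0.107
time: 3.85
tcp_pos: [0.5714, 0.044, 0.2451]
eef_rot: [0.707, -0.707, -0.002, -0.0]
ft_force: [0.3, -0.0, -0.8]
width: 0.105
time: 4.35
tcp_pos: [0.5656, 0.0449, 0.0895]
eef_rot: [0.707, -0.707, 0.003, 0.005]
ft_force: [0.0, -0.1, -0.3]
width: 0.105
[0.57077034 0.04445156 0.09735002] 0.1067209500587921
```

View pics/c2.png

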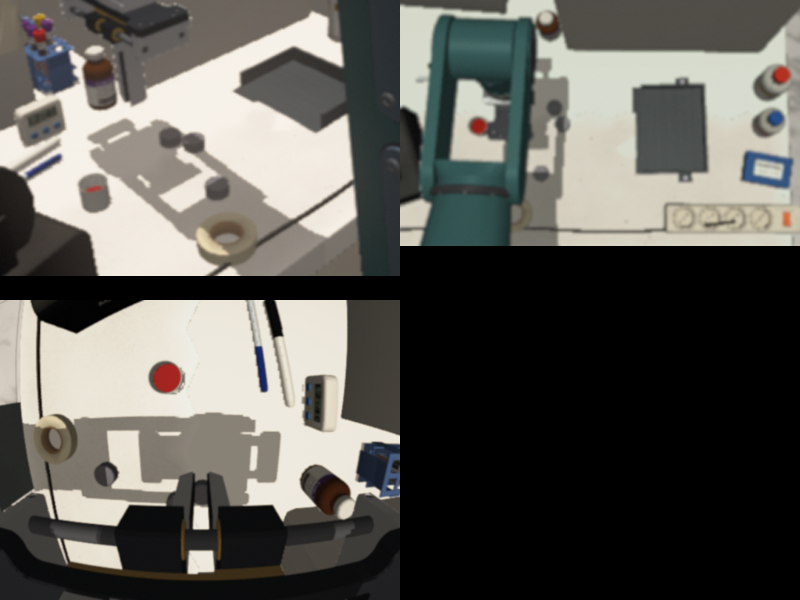

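```bash
python3 -m inch '[10,0,25,0,0, 10,0,25,0,0, 10,0,20,0,0, 10,0,14,0,0, 10,0,0,0,0]'; python3 -m inch '[10,0,0,0,0, 10,0,0,0,0]'
```

```text
time: 5.0
tcp_pos: [0.5695, 0.0441, 0.0112]
eef_rot: [0.707, -0.707, 0.0, 0.0]
ft_force: [0.1, -0.3, -0.5]
width: 0.109
time: 5.2
tcp_pos: [0.5712, 0.044, 0.0136]
eef_rot: [0.707, -0.707, -0.001, -0.001]
ft_force: [-0.2, -0.3, 0.6]
width: 0.106
```

```bash
python3 -m inch '[10,0,4,0,0, 10,-1,4,-4,0, 10,0,0,0,0, 10,0,0,0,0]'; python3 - <<'E'
from h import *
for n in("scene","wrist"):
  c=eyes.camera(n);cv2.imwrite(f"pics/{n}3.png",c["image"])
a=cv2.imread('pics/scene3.png')[150:270,140:300];b=cv2.imread('pics/wrist3.png')
cv2.imwrite("pics/c3.png",np.hstack([cv2.resize(a,(400,300)),cv2.resize(b[150:300,150:350],(400,300))]))
print(monitor.sense()["tcp_pos"])
E
```

```text
time: 5.6
tcp_pos: [0.5684, 0.0397, 0.0032]
eef_rot: [0.707, -0.707, 0.0, 0.0]
ft_force: [-0.4, -0.3, 0.4]
width: 0.109
[0.56863609 0.03989392 0.00349794]
```

View pics/c3.png

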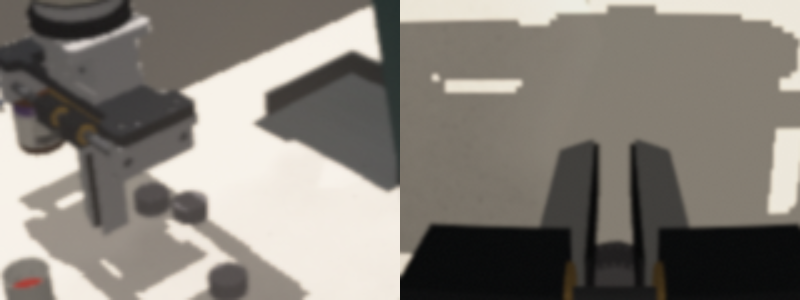

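```bash
python3 -m inch '[10,0,-2,-3,0, 10,0,0,-4,0, 10,0,0,-4,0, 10,0,0,-4,0, 10,0.5,0,-5,0]'; python3 -m inch '[10,1,0,-7,0, 10,1,0,-7,0, 10,0,0,-7,0, 10,0,0,-7,0, 10,0,0,-7,0]';  python3 - <<'E'
from h import *
for n in("scene","wrist"):
  c=eyes.camera(n);cv2.imwrite(f"pics/{n}4.png",c["image"])
a=cv2.imread('pics/scene4.png')[150:270,140:300];b=cv2.imread('pics/wrist4.png')
cv2.imwrite("pics/c4.png",np.hstack([cv2.resize(a,(400,300),interpolation=cv2.INTER_CUBIC),cv2.resize(b[150:300,150:350],(400,300))]))
print(monitor.sense()["tcp_pos"])
E
```

```text
time: 6.2
tcp_pos: [0.569, 0.0195, 0.0055]
eef_rot: [0.707, -0.707, 0.0, -0.0]
ft_force: [0.9, 0.6, 0.1]
width: 0.109
time: 6.7
tcp_pos: [0.5711, -0.0157, 0.0055]
eef_rot: [0.707, -0.707, 0.0, -0.0]
ft_force: [0.3, 0.2, 0.0]
width: 0.107
[ 0.57108719 -0.01611687  0.00544587]
```

View pics/c4.png

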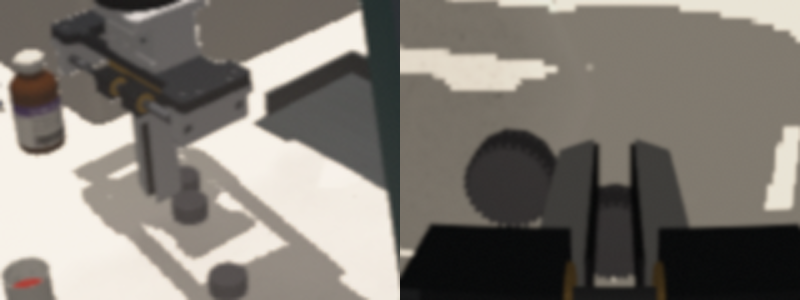

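```bash
python3 -m inch '[10,0,0,-7,0, 10,0,0,-8,0, 10,0,-1,-9,0, 10,0,0,-9,0, 10,0,0,-9,0]'; python3 -m inch '[10,0,0,-9,0, 10,0,0,-9,0, 10,0,0,-9,0, 10,0,0,-9,0, 10,0,0,-8,0]';  python3 - <<'E'
from h import *
for n in("scene","wrist"):
  c=eyes.camera(n);cv2.imwrite(f"pics/{n}5.png",c["image"])
a=cv2.imread('pics/scene5.png')[130:250,180:340];b=cv2.imread('pics/wrist5.png')
cv2.imwrite("pics/c5.png",np.hstack([cv2.resize(a,(400,300),interpolation=cv2.INTER_CUBIC),cv2.resize(b[100:300,130:390],(400,300))]))
print(monitor.sense()["tcp_pos"])
E
```

```text
time: 7.3
tcp_pos: [0.5712, -0.0579, 0.0066]
eef_rot: [-0.707, 0.707, 0.0, 0.0]
ft_force: [-0.4, 0.1, 0.1]
width: 0.102
time: 7.8
tcp_pos: [0.5711, -0.1018, 0.0065]
eef_rot: [0.707, -0.707, 0.0, -0.0]
ft_force: [-0.4, 0.1, -0.1]
width: 0.103
[ 0.57110729 -0.10227593  0.006455  ]
```

View pics/c5.png

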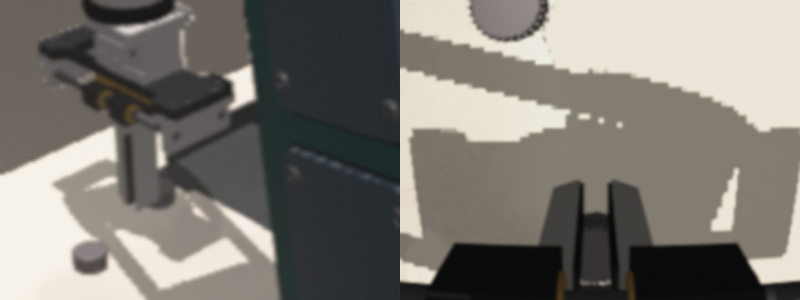

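```bash
python3 -m inch '[10,0,0,-7,0, 10,0,0,-8,0, 10,0,0,-8,0, 10,0,0,-8,0, 10,0,0,-8,0]'; python3 -m inch '[10,0,0,-8,0, 10,0,0,-8,0, 10,0,0,-8,0, 10,0,0,-8,0, 10,0,0,-8,0]';  python3 - <<'E'
from h import *
for n in("top","wrist"):
  c=eyes.camera(n);cv2.imwrite(f"pics/{n}6.png",c["image"])
a=cv2.imread('pics/top6.png')[150:270,180:340];b=cv2.imread('pics/wrist6.png')
cv2.imwrite("pics/c6.png",np.hstack([cv2.resize(a,(400,300),interpolation=cv2.INTER_CUBIC),cv2.resize(b[100:300,130:390],(400,300))]))
print(monitor.sense()["tcp_pos"])
E
```

```text
time: 8.4
tcp_pos: [0.5711, -0.1408, 0.0065]
eef_rot: [0.707, -0.707, 0.0, -0.0]
ft_force: [-1.4, 0.9, -0.6]
width: 0.106
time: 8.9
tcp_pos: [0.5711, -0.1807, 0.0064]
eef_rot: [0.707, -0.707, 0.0, -0.0]
ft_force: [0.8, 0.1, 0.8]
width: 0.106
[ 0.57109423 -0.1813081   0.00646913]
```

View pics/c6.png

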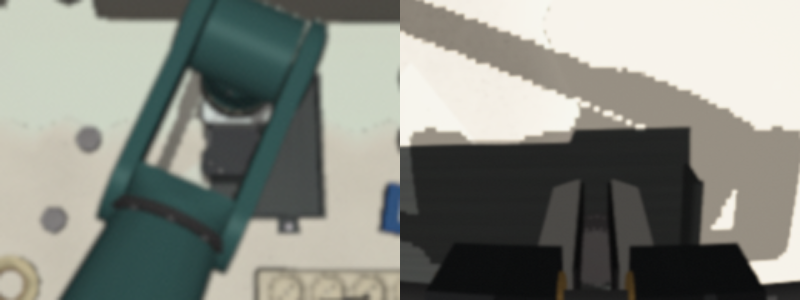

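```bash
python3 -m inch '[10,0,0,-7,0, 10,0,0,-8,0, 10,0,0,-7,0, 10,0,0,-5,0, 10,0,0,-3,0]'; python3 -m inch '[10,0,0,-2,0, 10,0,0,0,0, 10,0,0,3,0, 10,0,0,6,0, 10,0,0,10,0]';  python3 -m inch '[10,0,0,15,0, 10,0,0,15,0, 10,0,-20,15,0, 10,0,-30,15,0, 10,-10,-30,15,0]'; python3 - <<'E'
from h import *
for n in("top","wrist","scene"):
  c=eyes.camera(n);cv2.imwrite(f"pics/{n}7.png",c["image"])
a=cv2.imread('pics/top7.png')[150:270,180:340];b=cv2.imread('pics/scene7.png')[130:250,180:340]
cv2.imwrite("pics/c7.png",np.hstack([cv2.resize(a,(400,300),interpolation=cv2.INTER_CUBIC),cv2.resize(b,(400,300))]))
print(monitor.sense()["tcp_pos"])
E
```

```text
time: 9.5
tcp_pos: [0.5711, -0.2107, 0.0065]
eef_rot: [0.707, -0.707, 0.0, -0.0]
ft_force: [-0.0, 0.1, 0.3]
width: 0.11
time: 10.0
tcp_pos: [0.5711, -0.1925, 0.0065]
eef_rot: [0.707, -0.707, 0.0, -0.0]
ft_force: [0.0, 0.5, -0.9]
width: 0.106
time: 10.5
tcp_pos: [0.561, -0.1159, 0.0868]
eef_rot: [0.707, -0.707, -0.0, 0.001]
ft_force: [-0.0, 0.4, 0.1]
width: 0.109
[ 0.56258761 -0.11666217  0.08937392]
```

View pics/c7.png

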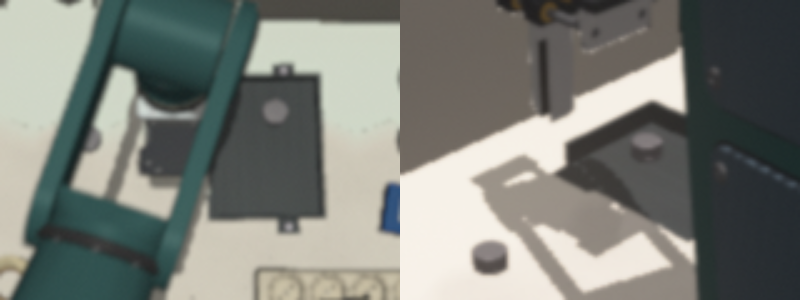

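View pics/wrist7.png

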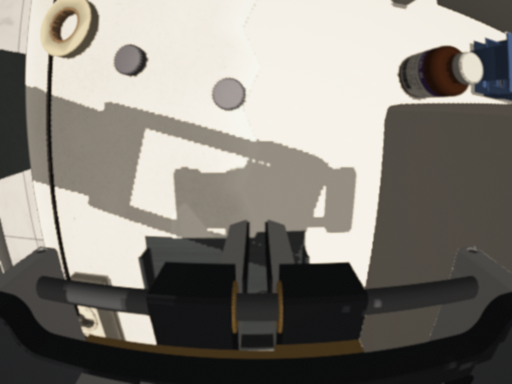

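```bash
cat >> h.py <<'E'
def fish(c,u,v,z):
    K=np.array(c["K"]);T=np.array(c["extrinsics"]);d=np.array([(u-K[0,2])/K[0,0],(v-K[1,2])/K[1,1]]);r=np.hypot(*d)
    ray=T[:3,:3]@np.array([*(d/r*np.sin(r)),np.cos(r)]);o=T[:3,3];return o+ray*(z-o[2])/ray[2]
E
python3 - <<'E'
from h import *
w=eyes.camera("wrist");t=eyes.camera("top")
print("B",fish(w,228,93,.016),"C",fish(w,129,60,.016),"tape",fish(w,67,27,.018))
print("A tray",atz(t,180+275/2.5,150+110/2.5,.0175),monitor.sense()["tcp_pos"])
E
```

```text
B [ 0.53859995 -0.02242882  0.016     ] C [0.44897658 0.01301262 0.016     ] tape [0.37849183 0.0576323  0.018     ]
A tray [ 0.57117072 -0.2357528   0.0175    ] [ 0.56068808 -0.11734288  0.08575743]
```

```bash
python3 -m inch '[10,-5,0,30,0, 10,-5,0,35,0, 10,-5,0,35,0, 10,-5,0,30,0, 10,-6,0,17,0]'; python3 -m inch '[10,0,20,0,0, 10,0,20,0,0, 10,0,20,0,0, 10,0,12,0,0, 10,0,0,0,0]';  python3 -m inch '[10,0,0,0,0, 10,0,0,0,0, 10,0,0,0,0]'
```

```text
time: 11.25
tcp_pos: [0.5336, 0.0308, 0.084]
eef_rot: [0.707, -0.707, 0.001, 0.002]
ft_force: [-0.7, 0.1, -0.1]
width: 0.108
time: 11.75
tcp_pos: [0.5324, 0.0288, 0.0108]
eef_rot: [0.707, -0.707, 0.003, 0.002]
ft_force: [0.3, -0.6, -0.0]
width: 0.107
time: 12.05
tcp_pos: [0.5361, 0.0288, 0.0157]
eef_rot: [-0.707, 0.707, 0.001, 0.001]
ft_force: [-0.3, 0.7, 0.7]
width: 0.109
```

```bash
python3 -m inch '[10,0,4,0,0, 10,0,4,-3,0, 10,0,0,-4,0, 10,0,0,-5,0, 10,0,0,-5,0]'; python3 -m inch '[10,0,0,-4,0, 10,0,0,-4,0, 10,0,0,-4,0, 10,0,0,-5,0, 10,-1,0,-6,0]';  python3 - <<'E'
from h import *
for n in("scene","wrist"):
  c=eyes.camera(n);cv2.imwrite(f"pics/{n}8.png",c["image"])
a=cv2.imread('pics/scene8.png')[150:270,140:300];b=cv2.imread('pics/wrist8.png')
cv2.imwrite("pics/c8.png",np.hstack([cv2.resize(a,(400,300),interpolation=cv2.INTER_CUBIC),cv2.resize(b[100:300,130:390],(400,300))]))
print(monitor.sense()["tcp_pos"])
E
```

```text
time: 12.55
tcp_pos: [0.5351, 0.0114, 0.0065]
eef_rot: [-0.707, 0.707, -0.0, 0.0]
ft_force: [-0.0, 0.5, 0.9]
width: 0.112
time: 13.05
tcp_pos: [0.5342, -0.0114, 0.0065]
eef_rot: [0.707, -0.707, -0.0, 0.0]
ft_force: [0.2, 0.1, 0.1]
width: 0.106
[ 0.53399202 -0.01185772  0.00645806]
```

View pics/c8.png

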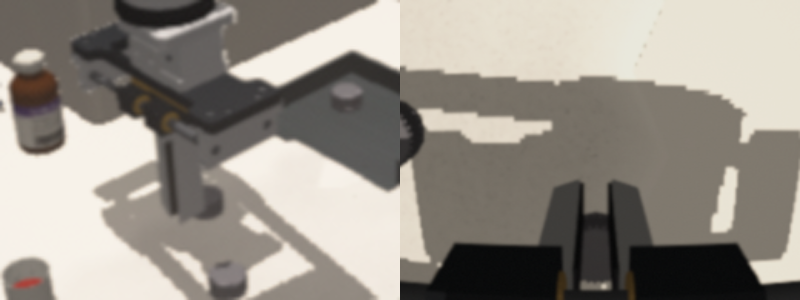

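```bash
python3 -m inch '[10,-1,0,-7,0, 10,-1,0,-8,0, 10,-1,0,-9,0, 10,-1,0,-9,0, 10,-1,0,-9,0]'; python3 -m inch '[10,-1,0,-9,0, 10,-1,0,-9,0, 10,0,0,-9,0, 10,0,0,-9,0, 10,0,0,-9,0]'; python3 -m inch '[10,0,0,-8,0, 10,0,0,-8,0, 10,0,0,-8,0, 10,0,0,-8,0, 10,0,0,-8,0]';  python3 - <<'E'
from h import *
for n in("top","wrist"):
  c=eyes.camera(n);cv2.imwrite(f"pics/{n}9.png",c["image"])
a=cv2.imread('pics/top9.png')[150:270,180:340];b=cv2.imread('pics/wrist9.png')
cv2.imwrite("pics/c9.png",np.hstack([cv2.resize(a,(400,300),interpolation=cv2.INTER_CUBIC),cv2.resize(b[100:300,130:390],(400,300))]))
print(monitor.sense()["tcp_pos"])
E
```

```text
time: 13.65
tcp_pos: [0.529, -0.054, 0.0065]
eef_rot: [0.707, -0.707, 0.0, -0.0]
ft_force: [-0.4, 0.6, -0.0]
width: 0.106
time: 14.15
tcp_pos: [0.5271, -0.0988, 0.0064]
eef_rot: [0.707, -0.707, 0.0, -0.0]
ft_force: [0.1, -0.3, 1.1]
width: 0.106
time: 14.65
tcp_pos: [0.5271, -0.1387, 0.0065]
eef_rot: [0.707, -0.707, -0.0, 0.0]
ft_force: [-0.5, 0.9, 0.5]
width: 0.106
[ 0.52712979 -0.13911516  0.00648882]
```

View pics/c9.png

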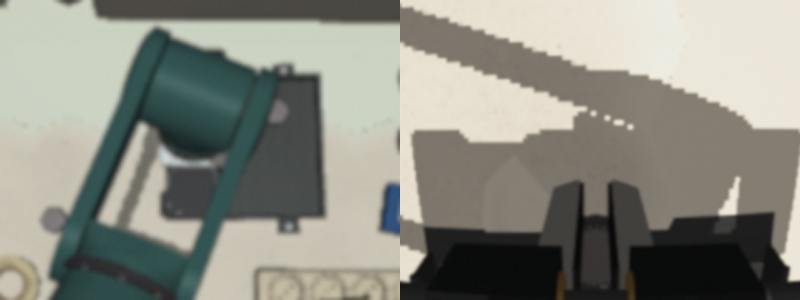

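```bash
python3 -m inch '[10,0,0,-8,0, 10,0,0,-8,0, 10,0,0,-8,0, 10,0,0,-8,0, 10,0,0,-8,0]'; python3 -m inch '[10,0,0,-8,0, 10,0,0,-8,0, 10,0,0,-7,0, 10,0,0,-5,0, 10,0,0,-3,0]'; python3 -m inch '[10,0,0,-2,0, 10,0,0,0,0, 10,0,0,3,0, 10,0,0,6,0, 10,0,0,10,0]';  python3 -m inch '[10,0,0,15,0, 10,0,0,15,0, 10,0,-20,15,0, 10,0,-30,20,0, 10,-10,-30,25,0]'; python3 - <<'E'
from h import *
for n in("top","wrist","scene"):
  c=eyes.camera(n);cv2.imwrite(f"pics/{n}10.png",c["image"])
a=cv2.imread('pics/top10.png')[150:270,180:340];b=cv2.imread('pics/scene10.png')[130:250,180:340]
cv2.imwrite("pics/c10.png",np.hstack([cv2.resize(a,(400,300),interpolation=cv2.INTER_CUBIC),cv2.resize(b,(400,300))]))
print(monitor.sense()["tcp_pos"])
E
```

```text
time: 15.25
tcp_pos: [0.5271, -0.1788, 0.0064]
eef_rot: [0.707, -0.707, 0.0, -0.0]
ft_force: [-0.5, 0.5, -0.0]
width: 0.107
time: 15.75
tcp_pos: [0.5271, -0.2096, 0.0064]
eef_rot: [0.707, -0.707, 0.0, -0.0]
ft_force: [0.2, -0.9, 0.4]
width: 0.11
time: 16.25
tcp_pos: [0.5271, -0.1915, 0.0065]
eef_rot: [0.707, -0.707, 0.0, -0.0]
ft_force: [0.2, 0.3, -0.5]
width: 0.107
time: 16.75
tcp_pos: [0.517, -0.1003, 0.0868]
eef_rot: [0.707, -0.707, 0.0, 0.0]
ft_force: [0.5, -0.6, 1.1]
width: 0.104
[ 0.5184881  -0.10044537  0.08910255]
```

View pics/c10.png

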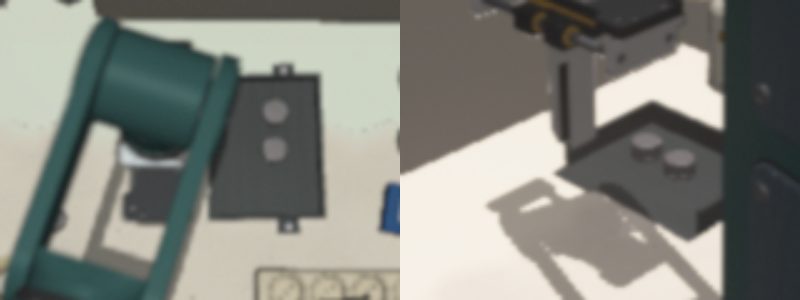

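```bash
python3 -m inch '[10,-16,0,32,0, 10,-16,0,32,0, 10,-16,0,32,0, 10,-16,0,32,0, 10,-16,0,31,0]'; python3 -m inch '[10,0,0,0,-5, 10,0,0,0,-5, 10,0,20,0,0, 10,0,20,0,0, 10,0,15,0,0]';  python3 -m inch '[10,0,10,0,0, 10,0,6,0,0, 10,0,0,0,0, 10,0,0,0,0]'; python3 - <<'E'
from h import *
from scipy.spatial.transform import Rotation as R
s=monitor.sense();q=s["eef_rot"];M=R.from_quat([q[1],q[2],q[3],q[0]]).as_matrix();print(M.round(3),s["tcp_pos"])
for n in("scene","wrist"):
  c=eyes.camera(n);cv2.imwrite(f"pics/{n}11.png",c["image"])
a=cv2.imread('pics/scene11.png')[170:290,180:340];b=cv2.imread('pics/wrist11.png')
cv2.imwrite("pics/c11.png",np.hstack([cv2.resize(a,(400,300),interpolation=cv2.INTER_CUBIC),cv2.resize(b[100:300,130:390],(400,300))]))
E
```

```text
time: 17.4
tcp_pos: [0.4354, 0.0579, 0.0846]
eef_rot: [-0.707, 0.707, -0.001, -0.001]
ft_force: [-0.6, 0.2, 0.5]
width: 0.107
time: 17.9
tcp_pos: [0.4355, 0.0568, 0.0286]
eef_rot: [-0.704, 0.704, 0.06, -0.063]
ft_force: [0.6, 0.6, -0.1]
width: 0.107
time: 18.3
tcp_pos: [0.4375, 0.0569, 0.0158]
eef_rot: [-0.704, 0.704, 0.062, -0.061]
ft_force: [-0.2, 0.2, 0.0]
width: 0.104
[[ 0.985  0.001 -0.173]
 [ 0.173  0.     0.985]
 [ 0.001 -1.    -0.   ]] [0.4374527  0.05689635 0.01575477]
```

View pics/c11.png

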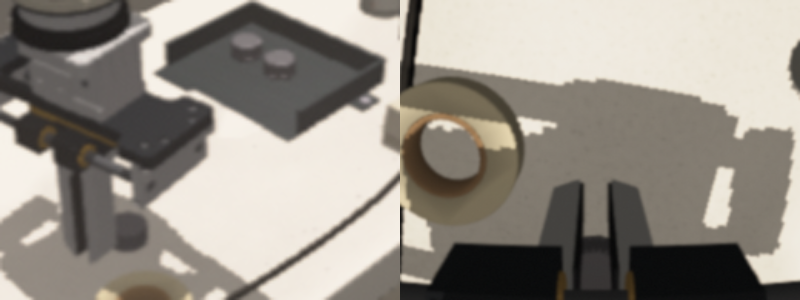

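```bash
python3 -m inch '[10,0,5,0,0, 10,0,4,-3,0, 10,0,0,-4,0, 10,0,0,-4,0, 10,0,0,-4,0]'; python3 -m inch '[10,0,0,-4,0, 10,0,0,-4,0, 10,0,0,-5,0, 10,0,0,-6,0, 10,0,0,-7,0]';  python3 - <<'E'
from h import *
for n in("scene","wrist"):
  c=eyes.camera(n);cv2.imwrite(f"pics/{n}12.png",c["image"])
a=cv2.imread('pics/scene12.png')[150:270,180:340];b=cv2.imread('pics/wrist12.png')
cv2.imwrite("pics/c12.png",np.hstack([cv2.resize(a,(400,300),interpolation=cv2.INTER_CUBIC),cv2.resize(b[100:300,130:390],(400,300))]))
print(monitor.sense()["tcp_pos"])
E
```

```text
time: 18.9
tcp_pos: [0.4399, 0.0417, 0.0065]
eef_rot: [-0.704, 0.704, 0.062, -0.061]
ft_force: [0.0, -0.4, 0.2]
width: 0.107
time: 19.4
tcp_pos: [0.4443, 0.0161, 0.0065]
eef_rot: [0.704, -0.704, -0.062, 0.062]
ft_force: [0.1, 0.3, -0.9]
width: 0.105
[0.44445891 0.01570221 0.0065331 ]
```

View pics/c12.png

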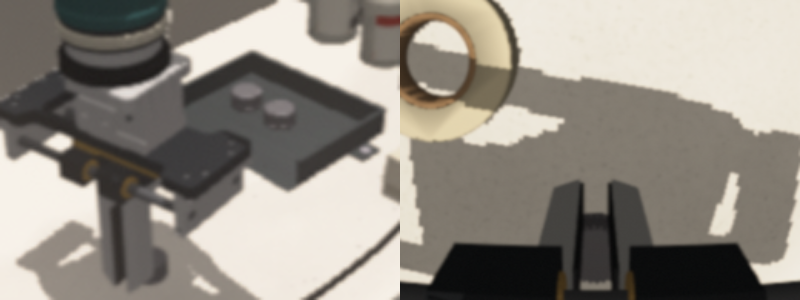

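```bash
python3 -m inch '[10,0,0,-7,0, 10,0,0,-8,0, 10,0,0,-9,0, 10,0,0,-9,0, 10,0,0,-9,0]'; python3 -m inch '[10,0,0,-9,0, 10,0,0,-9,0, 10,0,0,-9,0, 10,0,0,-9,0, 10,0,0,-9,0]'; python3 -m inch '[10,0,0,-9,0, 10,0,0,-9,0, 10,0,0,-8,0, 10,0,0,-8,0, 10,0,0,-7,0]';  python3 - <<'E'
from h import *
for n in("scene","wrist"):
  c=eyes.camera(n);cv2.imwrite(f"pics/{n}13.png",c["image"])
a=cv2.imread('pics/scene13.png')[130:250,180:340];b=cv2.imread('pics/wrist13.png')
cv2.imwrite("pics/c13.png",np.hstack([cv2.resize(a,(400,300),interpolation=cv2.INTER_CUBIC),cv2.resize(b[100:300,130:390],(400,300))]))
print(monitor.sense()["tcp_pos"])
E
```

```text
time: 20.0
tcp_pos: [0.4517, -0.0257, 0.0065]
eef_rot: [-0.704, 0.704, 0.062, -0.061]
ft_force: [1.3, 1.1, 0.5]
width: 0.107
time: 20.5
tcp_pos: [0.4595, -0.0699, 0.0065]
eef_rot: [0.704, -0.704, -0.062, 0.062]
ft_force: [-0.6, 0.4, 0.3]
width: 0.106
time: 21.0
tcp_pos: [0.4665, -0.1101, 0.0064]
eef_rot: [0.704, -0.704, -0.062, 0.062]
ft_force: [1.0, 0.0, 0.2]
width: 0.108
[ 0.46666601 -0.11034428  0.00651336]
```

View pics/c13.png

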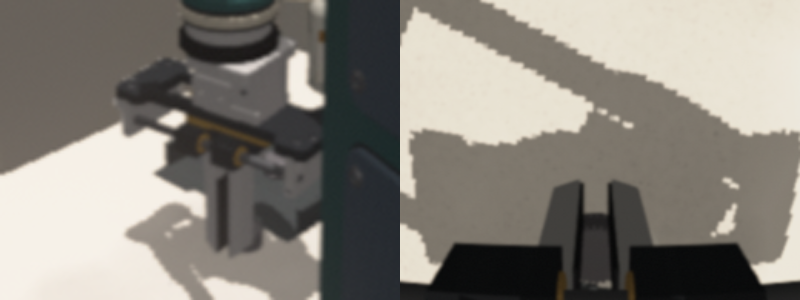

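```bash
python3 -m inch '[10,0,0,-7,0, 10,0,0,-8,0, 10,0,0,-8,0, 10,0,0,-8,0, 10,0,0,-8,0]'; python3 -m inch '[10,0,0,-8,0, 10,0,0,-8,0, 10,0,0,-8,0, 10,0,0,-8,0, 10,0,0,-8,0]';  python3 - <<'E'
from h import *
for n in("top","wrist"):
  c=eyes.camera(n);cv2.imwrite(f"pics/{n}14.png",c["image"])
a=cv2.imread('pics/top14.png')[150:270,180:340];b=cv2.imread('pics/wrist14.png')
cv2.imwrite("pics/c14.png",np.hstack([cv2.resize(a,(400,300),interpolation=cv2.INTER_CUBIC),cv2.resize(b[100:300,130:390],(400,300))]))
print(monitor.sense()["tcp_pos"])
E
```

```text
time: 21.6
tcp_pos: [0.4734, -0.1486, 0.0065]
eef_rot: [0.704, -0.704, -0.062, 0.062]
ft_force: [-0.8, 1.0, 0.5]
width: 0.102
time: 22.1
tcp_pos: [0.4802, -0.1879, 0.0064]
eef_rot: [0.704, -0.704, -0.062, 0.062]
ft_force: [-0.5, 0.7, 0.7]
width: 0.108
[ 0.48042138 -0.18841088  0.00654163]
```

View pics/c14.png

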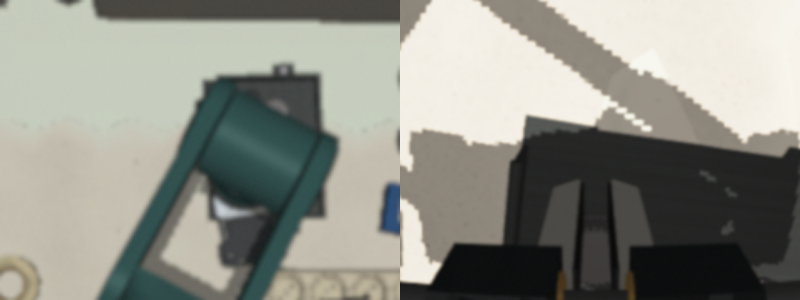

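```bash
python3 -m inch '[10,0,0,-7,0, 10,0,0,-7,0, 10,0,0,-5,0, 10,0,0,-4,0, 10,0,0,-2,0]'; python3 -m inch '[10,0,0,0,0, 10,0,0,2,0, 10,0,0,6,0, 10,0,0,12,0, 10,0,0,15,0]';  python3 -m inch '[10,0,0,15,0, 10,0,-15,15,0, 10,0,-25,20,0, 10,0,-30,25,0, 10,0,-30,30,0]'; python3 -m inch '[10,0,-20,40,0, 10,0,-20,40,0, 10,0,0,30,0, 10,0,0,0,0, 10,0,0,0,0]'; python3 - <<'E'
from h import *
for n in("top","wrist","scene"):
  c=eyes.camera(n);cv2.imwrite(f"pics/{n}15.png",c["image"])
a=cv2.imread('pics/top15.png')[125:285,130:370];b=cv2.imread('pics/scene15.png')[120:320,90:350]
cv2.imwrite("pics/c15.png",np.vstack([cv2.resize(a,(450,300),interpolation=cv2.INTER_CUBIC),cv2.resize(b,(450,300))]))
print(monitor.sense()["tcp_pos"])
E
```

```text
time: 22.7
tcp_pos: [0.4846, -0.2123, 0.0064]
eef_rot: [0.704, -0.704, -0.062, 0.062]
ft_force: [-0.0, 0.7, 0.5]
width: 0.104
time: 23.2
tcp_pos: [0.4781, -0.1763, 0.0064]
eef_rot: [0.705, -0.704, -0.061, 0.061]
ft_force: [0.6, 0.7, 0.3]
width: 0.107
time: 23.7
tcp_pos: [0.4592, -0.0723, 0.1071]
eef_rot: [0.705, -0.704, -0.061, 0.062]
ft_force: [0.8, -0.2, 0.1]
width: 0.107
time: 24.2
tcp_pos: [0.4404, 0.0352, 0.1463]
eef_rot: [-0.704, 0.705, 0.063, -0.063]
ft_force: [0.4, -0.7, -0.3]
width: 0.108
[0.44074733 0.03365594 0.14584772]
```

View pics/c15.png

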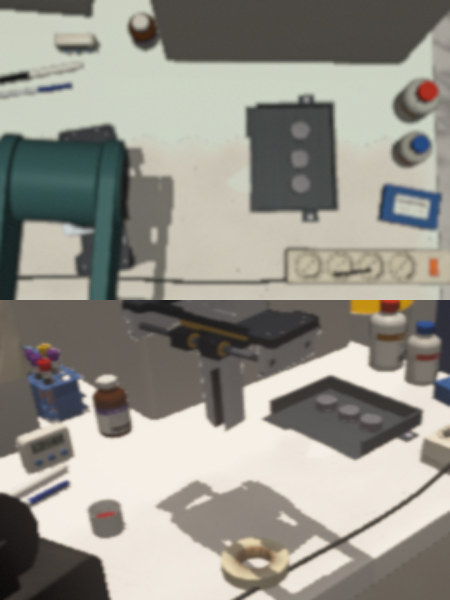

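```bash
python3 - <<'E'
from h import *
t=eyes.camera("top");s=eyes.camera("scene")
f=lambda u,v:(130+(u+.5)*240/450-.5,125+(v+.5)*160/300-.5)
g=lambda u,v:(90+(u+.5)*260/450-.5,120+(v+.5)*200/300-.5)
for u,v in[(300,130),(300,158),(300,184)]:print(atz(t,*f(u,v),.0175).round(4))
for u,v in[(327,401),(349,411),(371,420)]:print("s",atz(s,*g(u,v-300+0),.0175).round(4))
a=cv2.imread('pics/scene0.png')[150:320,90:280];b=s["image"][150:320,90:280]
cv2.imwrite("pics/cmp.png",cv2.resize(np.hstack([a,b]),None,fx=2.1,fy=2.1))
E
```

```text
[ 0.5709 -0.2351  0.0175]
[ 0.5274 -0.2349  0.0175]
[ 0.4874 -0.2347  0.0175]
s [ 0.5636 -0.2297  0.0175]
s [ 0.5217 -0.2286  0.0175]
s [ 0.4839 -0.2298  0.0175]
```

View pics/cmp.png

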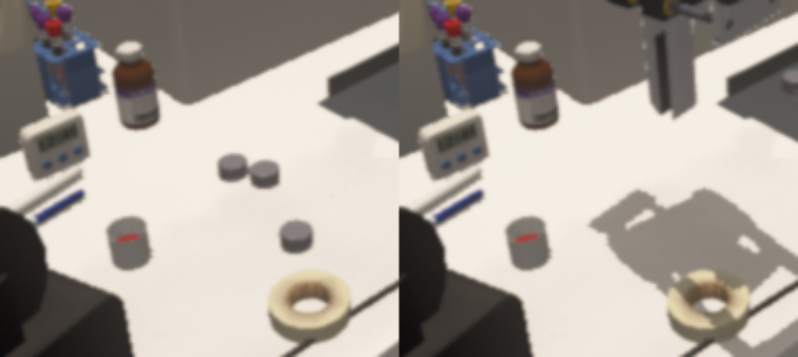

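All three caps are flat inside the tray, at about y = -0.235 with x = 0.571, 0.527 and 0.487. The cup, tape, timer and brown bottle look the same in the before and after pictures.

```bash
python3 -c "
from plant import arm
print(arm.job_done())"
```

```text
the job is handed in; nothing more can be done
None
```

All three caps are in the catch tray, lying flat and wholly inside, and the job is handed in. I slid them in one at a time, each resting against two nearly shut fingertips held about 6 mm above the bench. The pushes were gentle, at 0.1 m/s or less. No cap was pinched or lifted.

- **Caps:** the top view puts them about 4 cm apart in a row, at y ≈ -0.235 and x ≈ 0.571, 0.527 and 0.487. That is well clear of the walls and the open front. The scene view agrees to within 4–9 mm (x ≈ 0.564, 0.522 and 0.484). That is more than the 2 mm calibration, but either reading leaves the caps well inside.
- **Other objects:** before and after pictures of the cup, tape, timer and brown bottle matched by eye. The two white bottles and the slide box looked undisturbed in the last views, though I didn't compare those closely.
- **Limits:** in the readings after each move, the wrist force never went above about 2 N. The job took about 25 s of the 61 s allowed, and the arm ended clear, above the bench.

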